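# Temperature check and lidding of lasagne portions

## Robot

A 6-joint arm with a two-finger parallel gripper is mounted at the origin on the work surface. World frame = base frame: x ahead of the robot, y to its left, z up, the work surface at z = 0. Lengths are in m, angles in degrees, forces in N, time in s.
With the tool pointing down it reaches from about 0.35 to 0.8 m from the base axis. Payload 7.3 kg.
Tool frame: the origin (TCP) lies midway between the tips of the shut fingers; the grasp point (between the pads) lies 19 mm behind it; z points along the fingers, y is the line along which they close (so a half turn about z gives the same grasp; the last joint's range is limited). The gripper opens to 85 mm and grips with 20 to 120 N. Pads are 22 mm wide; open, the fingers measure 114 mm over their backs; the gripper's body (76 mm by 85 mm) begins 54 mm behind the grasp point. The pads swing forward as they close: fully open they stand 13 mm farther back than shut.
Start: joints at [65.833, 19.595, 87.324, -0, 73.075, -8.365], TCP at [0.143, 0.505, 0.231] pointing down, gripper open.
Joint ranges: [-145.02, 145.02], [-44.19, 115.74], [2.07, 154.8], [-57.11, 237.11], [16.16, 152.29], [-177.93, 177.93]. Speed limits (degrees/s): [147.25, 147.25, 180, 180, 180, 180].

## Interface

Orientations are given as [roll, pitch, yaw] about the fixed x, y, z axes, in that order (R = Rz(yaw) Ry(pitch) Rx(roll)).
In Python, from workcell import robot, claw, optics, telemetry gives the robot as it stands. Calls block until the motion is done:
- robot.goto(position, orientation): joint-space move of the TCP to a pose.
- robot.move_linear(position, rot=None, v=0.15): straight line of the TCP; rot=None keeps the orientation; v is the mean speed in m/s.
- robot.move_joints(angles): joint-space move.
- claw.let_go() and claw.clamp(newtons=None): open the fingers fully, or close them until they stop; newtons is the grip in N (None keeps the last).
- robot.wait(seconds).
- robot.inverse_kinematics(position, orientation): joint angles nearest the present ones, or None.
- optics.capture(name): name is "side" or "top" or "wrist"; returns a dict with "img" (420x560x3 uint8, red, green, blue), "K" (3x3 intrinsics, pixels), "rvec" (rotation vector, rad) and "tvec" (3), from world to camera coordinates, as OpenCV has them. Camera axes: x right, y down, z forward; pixel columns grow to the right and rows downward; lengths in m; the calibration is good to about 2 mm. The wrist camera is an equidistant fisheye: a pixel r from the principal point sees the ray r / f radians off the axis. A picture is of the moment at which its call begins. There is no depth.
A pose or a line that the arm cannot do raises robot.MotionError and nothing moves.
- robot.finish_job(): hands the job in; it is judged then, once.
Readings, each from a call of its own:
- telemetry.get_time_s(): time.
- telemetry.get_joints(): joint angles.
- telemetry.get_dq(): joint speeds.
- telemetry.get_joint_torque(): joint torques, N m.
- telemetry.get_tcp_pos(): TCP position.
- telemetry.get_orientation(): TCP orientation.
- telemetry.get_force(): force on the tool from outside, world axes, zero at the start.
- telemetry.get_ft_torque(): the same for the moment, N m.
- telemetry.get_gripper_width(): finger opening in m.
- telemetry.get_finger_force(): force on a finger pad.
Only numpy, scipy, OpenCV 4.12 (cv2) and the standard library are available. Lean on these libraries where they do the work, as an engineer would, in place of code of your own. Each camera call takes 0.05 s, during which the arm holds its last target. There are 200 camera calls.

## Task

Take the infrared thermometer out of its tray and check the open meal boxes in turn, from the robot's left to its right: point it down at a slant at the middle of each portion from about 10 cm away and hold it steady for a good second, without touching box or food, then lay it back on its side in its tray. After that close every box with a lid, one at a time from the stack, seated square and pressed fully home; spare lids stay on the stack and the other things on the counter are left alone. A box may get knocked aside on the way.

Things in the scene. Friction and masses are not known exactly. Their poses are not given: they have to be found in the camera images.
- box_1: open black meal box, one of 3 or 4 in a row, box_1 the robot's leftmost (+y) to box_4 the rightmost; any one may be absent. 46 mm high, 148 (x) x 114 (y) mm over its lip; mouth 128 x 94, walls 4 mm, lip 6 mm wide and 5 deep, flush with the rim; loose, about 0.4 kg. A slab of lasagne 86 x 66 mm sits fixed in its middle. Origin: centre of the underside, x along the long side, z up.
- box_2: meal box just like box_1, second from the robot's left (may be absent)
- box_3: meal box just like box_1, third from the robot's left (may be absent)
- box_4: meal box just like box_1, the robot's rightmost (may be absent)
- food_1 (a point): middle of the top face of the portion in box_1, 33 mm above the box's underside, 13 mm below its rim
- food_2 (a point): middle of the top face of the portion in box_2, 33 mm above the box's underside, 13 mm below its rim
- food_3 (a point): middle of the top face of the portion in box_3, 33 mm above the box's underside, 13 mm below its rim
- food_4 (a point): middle of the top face of the portion in box_4, 33 mm above the box's underside, 13 mm below its rim
- lid_1: white plastic lid, the top one of five alike on the board. 140 (x) x 106 (y) mm, 24 mm high, 0.11 kg. Origin: centre of its underside, x along the long side, z up. z 0 to 6 mm: plug, a frame 121 x 87 mm that drops into a box's mouth; z 6 to 10: plate, its edge rests on the box rim; z 10 to 24: rim 6 mm thick round a sunken field 128 x 94 mm with a bar grip in the middle (see lid_2).
- lid_2: second lid, like lid_1. Bar grip of every lid: solid, 20 mm wide in x, 60 mm long in y, z 10 to 24 mm, flush with the rim; pinch it across x from above, fingertips down in the sunken field on both sides. Seated on a box, a lid's origin is 40 mm above the box's origin.
- lid_3: third lid, like lid_1. In the stack the lids are 18 mm apart, each one's plug lying loosely (3.5 mm play) in the sunken field of the lid below.
- lid_4: fourth lid, like lid_1
- lid_5: lowest lid of the stack, like lid_1
- gun: infrared thermometer, pistol-shaped, yellow barrel, black handle, 0.22 kg, switched on (no trigger to pull), lying on its side in gun_tray. Axes as it lies: x along the barrel to the nose, z up, y across, away from the handle. Origin: under the barrel's middle, on its lower side. Barrel x -65 to 65, y -23 to 23, z 0 to 40 mm; handle x -30 to -79, to y -118. Grasp 46 mm across y at x about 12 mm.
- lens (a point): lens at the end of the 34 mm round nose of the thermometer, at x 77, y 0, z 20 mm in the gun's frame, same axes; the beam leaves it along +x. A good reading: portion's middle 60 to 160 mm ahead along the beam, within 20 mm of the beam's line, beam at least 30 degrees below level, gun held still.
- gun_tray: shallow grey plastic tray fixed on the counter at one side of the boxes (left or right), home of the thermometer: outer 223 (x) x 183 (y) x 18 mm high, walls and floor 4 mm. Origin: centre of the underside
- lid_board: green cutting board fixed on the counter on the other side, 190 (x) x 150 (y) x 12 mm, with the stack of lids in its middle. Origin: centre of the underside
- dredger: steel seasoning shaker, 62 mm across, 92 mm high, standing beyond the boxes; bystander. Origin: centre of the underside
- spatula: spatula 270 mm long lying beyond the boxes; bystander. Origin: centre of the underside
- sauce_bowl: steel bowl, 100 mm across, 45 mm high, beyond the boxes; bystander. Origin: centre of the underside
Not all that is in view belongs to the job. Leave any green or yellow look-alike of the lid_3 alone.

How it is judged:
By the outcome, as a careful person would: the job done as asked, in the order asked, and still so for the second after the job is handed in, with the robot touching nothing.
Of box_1, box_2, box_3, box_4 only 3 to 4 are there at a start; the rules pass over those that are not, and their reading is None.
At some moment in a run one of box_1, box_2, box_3, box_4 may be knocked a few centimetres aside while the robot is not near it.
It also fails if it takes over 210 s, if anything falls off the work surface, if the arm or the gripper's body presses on something with over 40 N, if the wrist force passes 120 N, or if a joint passes its speed limit or range.

## Working session

There is one attempt and no reset: what is moved stays moved. The work goes in short steps, each a Python script; the robot and the scene stay as the last script left them, time stands still between calls to the robot, and variables do not carry over. Pictures are saved under pics/ and viewed, at most 14 in all, crops included, and the job is handed in when it is done.

```bash
ls; mkdir -p pics; python3 - <<'E'
from workcell import robot, claw, optics, telemetry
import cv2,numpy as np
for n in ["top","side","wrist"]:
    c=optics.capture(n); cv2.imwrite(f"pics/{n}0.png",c["img"][:,:,::-1]); np.savez(f"pics/{n}0.npz",**c)
    R=cv2.Rodrigues(np.array(c["rvec"]))[0]; print(n,c["K"],-R.T@np.array(c["tvec"]),R)
print(telemetry.get_time_s(),telemetry.get_orientation())
E
```

```text
pics
top [[451.67905171   0.         277.60831662]
 [  0.         451.67905171 214.57702765]
 [  0.           0.           1.        ]] [ 0.30836383 -0.08653471  1.41029888] [[ 1.90617728e-02 -9.99813118e-01  3.22132325e-03]
 [-9.85608443e-01 -1.93320310e-02 -1.67935312e-01]
 [ 1.67966203e-01  2.61813749e-05 -9.85792754e-01]]
side [[511.78773443   0.         277.94936581]
 [  0.         511.78773443 214.35025544]
 [  0.           0.           1.        ]] [ 0.31335094 -1.56594087  1.05136376] [[ 0.98994551 -0.14139737 -0.00382963]
 [-0.07873552 -0.52834369 -0.84537191]
 [ 0.11751     0.83717365 -0.53416446]]
wrist [[325.1922621    0.         285.43298632]
 [  0.         325.1922621  211.02599141]
 [  0.           0.           1.        ]] [0.07501365 0.52460822 0.37240078] [[ 0.27185422  0.96233491 -0.00260851]
 [ 0.92416652 -0.26031409  0.27955826]
 [ 0.26834964 -0.07840979 -0.96012519]]
0.15 [-1.79935972e+02 -9.33678754e-03  1.64194920e+02]
```

View pics/top0.png

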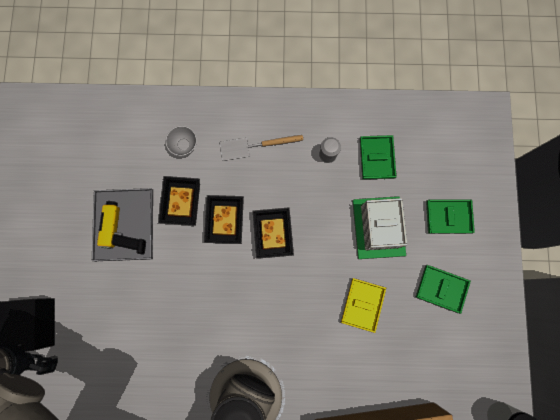

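View pics/side0.png

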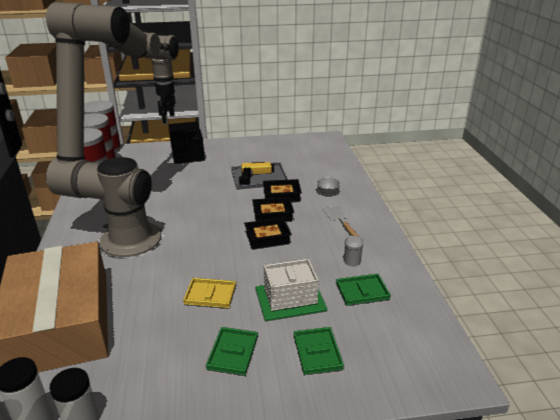

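Three boxes in the top view, at about (180,201), (224,219) and (272,233). The gun tray is on the left at (123,225), nose toward +x. The white lid stack is on the right at (386,223), with green and yellow decoys around it. Next I'll write helpers and take coarse positions from the top view.

```bash
cat > h.py <<'E'
from workcell import robot, claw, optics, telemetry
import cv2, numpy as np
from scipy.spatial.transform import Rotation as Ro
def cap(n,save=None):
    c=optics.capture(n); c['fish']=n=='wrist'
    c['R']=cv2.Rodrigues(np.array(c['rvec'],float))[0]; c['t']=np.array(c['tvec'],float).ravel(); c['C']=-c['R'].T@c['t']
    if save: cv2.imwrite(f'pics/{save}.png',c['img'][:,:,::-1])
    return c
def rays(c,uv):
    K=c['K']; p=(np.atleast_2d(uv).astype(float)-K[:2,2])/[K[0,0],K[1,1]]
    if c['fish']:
        r=np.linalg.norm(p,axis=1,keepdims=True)+1e-12; d=np.c_[p/r*np.sin(r),np.cos(r)]
    else: d=np.c_[p,np.ones(len(p))]
    d=d@c['R']; return d/np.linalg.norm(d,axis=1,keepdims=True)
def at_z(c,uv,z):
    d=rays(c,uv); return c['C'][:2]+d[:,:2]*((z-c['C'][2])/d[:,2])[:,None]
def tri(cs,uvs):  # least-squares ray meet
    A=np.zeros((3,3));b=np.zeros(3)
    for c,uv in zip(cs,uvs):
        d=rays(c,uv)[0];P=np.eye(3)-np.outer(d,d);A+=P;b+=P@c['C']
    return np.linalg.solve(A,b)
def proj(c,X):
    q=np.atleast_2d(X)@c['R'].T+c['t']
    if c['fish']:
        n=np.linalg.norm(q[:,:2],axis=1); th=np.arctan2(n,q[:,2]); p=q[:,:2]/(n[:,None]+1e-12)*th[:,None]
    else: p=q[:,:2]/q[:,2:]
    return p*[c['K'][0,0],c['K'][1,1]]+c['K'][:2,2]
def hsv(c): return cv2.cvtColor(c['img'],cv2.COLOR_RGB2HSV)
def blobs(m,amin):
    n,l,s,ce=cv2.connectedComponentsWithStats(cv2.morphologyEx(m.astype(np.uint8),cv2.MORPH_CLOSE,np.ones((5,5))))
    return [(ce[i],l==i,s[i,4]) for i in range(1,n) if s[i,4]>amin]
def rect(c,mask,z):
    """oriented rectangle of a blob laid on plane z: centre, size(long,short), yaw of long side vs x (-90..90]"""
    cn=max(cv2.findContours(mask.astype(np.uint8),0,1)[0],key=cv2.contourArea)[:,0]
    (cx,cy),(w,h),a=cv2.minAreaRect((at_z(c,cn,z)*1000).astype(np.float32))
    if h>w: w,h,a=h,w,a+90
    return np.array([cx,cy])/1000,(w,h),(a+90)%180-90
E
cat > s1.py <<'E'
from h import *
c=cap('top'); H=hsv(c); h,s,v=[H[...,i].astype(int) for i in range(3)]
print('food'); 
for ce,m,a in blobs((h>5)&(h<24)&(s>150)&(v>120),150): print(ce,a,rect(c,m,.033))
print('yellow')
for ce,m,a in blobs((h>=24)&(h<34)&(s>150)&(v>120),150): print(ce,a,rect(c,m,.044))
print('green')
for ce,m,a in blobs((h>45)&(h<80)&(s>120),150): print(ce,a,rect(c,m,.012))
print('white')
for ce,m,a in blobs((s<30)&(v>200),300): print(ce,a,rect(c,m,.108))
for n,uv,z in [('traycorners',[[95,191],[153,189],[153,260],[93,262]],.018),('bowl',[[181,141]],.045),('dred',[[330,147]],.092),('blackthing',[[10,300],[53,298],[55,345]],.1)]: print(n,at_z(c,uv,z))
E
python3 s1.py
```

```text
food
[179.57570423 200.89260563] 568 (array([0.58040588, 0.21894257]), (85.24143981933594, 65.49590301513672), -3.2760086059570312)
[224.11447811 219.54545455] 594 (array([0.52459674, 0.0787459 ]), (84.37920379638672, 67.86284637451172), 1.1159847974777222)
[272.60636516 233.06365159] 597 (array([ 0.48543036, -0.07189826]), (85.33726501464844, 66.68794250488281), 5.885110378265381)
yellow
[106.86570248 225.49793388] 484 (array([0.49929791, 0.43612207]), (123.83915710449219, 42.42015838623047), -3.489410400390625)
[363.58020897 305.06637984] 1627 (array([ 0.27437305, -0.34709106]), (136.31358337402344, 103.3590087890625), -15.149497985839844)
green
[377.5974212 156.9226361] 1396 (array([ 0.74120227, -0.40407877]), (141.3126678466797, 106.5037841796875), 3.126220464706421)
[370.43893591 235.68077388] 827 (array([ 0.51337933, -0.40319409]), (187.60479736328125, 147.35586547851562), 5.011845588684082)
[450.00133958 216.02679169] 1493 (array([ 0.55300323, -0.62820721]), (142.49693298339844, 101.97803497314453), -88.87017929553986)
[442.94913151 288.70905707] 1612 (array([ 0.32702814, -0.59647961]), (141.11712646484375, 105.75501251220703), 70.5934829711914)
white
traycorners [[0.60965268 0.49018905]
 [0.61971529 0.30806678]
 [0.39658525 0.29347125]
 [0.38692596 0.47695214]]
bowl [[0.77020073 0.22239297]]
dred [[ 0.7444184  -0.24173474]]
blackthing [[0.27015385 0.67015601]
 [0.27806426 0.54858364]
 [0.14895288 0.52973374]]
```

```bash
cat > s2.py <<'E'
from h import *
ct,cs=cap('top'),cap('side'); ms=[]
for c in (ct,cs):
    h,s,v=[hsv(c)[...,i].astype(int) for i in range(3)]
    b=[(x[0],x[2]) for x in blobs((h>5)&(h<24)&(s>150)&(v>120),60)]; ms.append(b)
S=[b[0] for b in ms[1]]
for ce,a in ms[0]:
    p0=proj(cs,np.r_[at_z(ct,ce,.033)[0],.033])[0]; q=min(S,key=lambda x:np.linalg.norm(x-p0))
    print('food',tri([ct,cs],[ce,q]),np.linalg.norm(q-p0))
Y=-3.5+180
for i,(x,y) in enumerate([(.55,.43),(.47,.41)]):
    robot.goto([x,y,.28],[180,0,Y]); c=cap('wrist',f'gun{i}')
    h,s,v=[hsv(c)[...,i].astype(int) for i in range(3)]
    for ce,m,a in blobs((h>=20)&(h<34)&(s>140)&(v>90),2000): print(ce,a,rect(c,m,.044))
    print(telemetry.get_tcp_pos(),telemetry.get_time_s(),c['C'])
    np.savez(f'pics/gun{i}.npz',**c)
E
python3 s2.py
```

```text
food [0.57829414 0.21843875 0.0348945 ] 0.8394914335279807
food [0.52313355 0.07790585 0.0352162 ] 0.6332920808144479
food [ 0.48419918 -0.072216    0.0333576 ] 0.5145013786737206
[288.11065235 134.64794935] 3633 (array([0.4989559 , 0.43815488]), (124.93228149414062, 43.73278045654297), -2.89154052734375)
[0.54877858 0.43109208 0.28024018] 1.8917 [0.47855866 0.43543645 0.4218338 ]
[308.03104078 196.91905052] 3286 (array([0.49708557, 0.4380029 ]), (126.50721740722656, 44.66745376586914), -3.371124267578125)
[0.46947933 0.41074778 0.28083769] 2.3667 [0.39783697 0.4151287  0.42289381]
```

View pics/gun0.png

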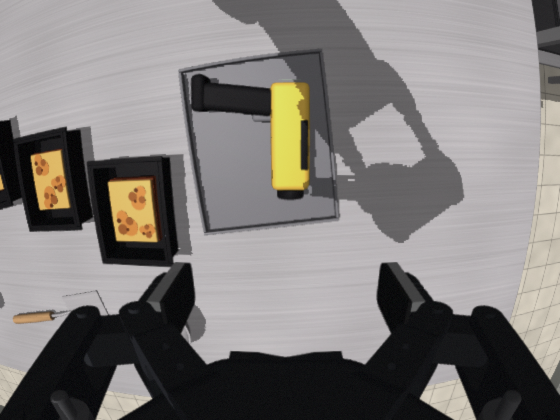

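View pics/gun1.png

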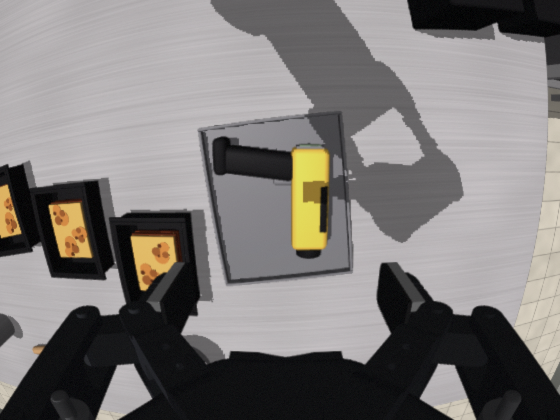

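Both wrist views show the yellow barrel around (290,140) and (310,200), the nose toward the fingers (+x) and the handle toward the robot's right. The tray wall runs at u≈329 on the barrel's free side. Next I'll check that clearance, the height, and IK for the aiming poses.

```bash
cat > s3.py <<'E'
from h import *
cs=[]
for i in range(2):
    z=np.load(f'pics/gun{i}.npz'); cs.append({k:z[k] for k in z.files})
print('barrel tri',tri(cs,[(288.1,134.6),(308.0,196.9)]))
print('wall',at_z(cs[0],[(329,135),(320,50),(338,215)],.018),at_z(cs[1],[(346,200)],.018))
print('trayedges c0',at_z(cs[0],[(181,70),(205,233),(320,50),(338,217)],.018))
foods=[(.5794,.2187),(.5239,.0783),(.4848,-.0721)]
GT=np.array([12,0,12])/1000.  # TCP in the gun frame (approx)
for f in foods:
  for az in (0,-30,30,-60,60,-90,90,180):
    for el in (40,50):
      for flip in (0,1):
        Rg=Ro.from_euler('ZY',[az,el],degrees=True)   # gun frame
        lens=np.r_[f,.033]-.1*Rg.apply([1,0,0]); o=lens-Rg.apply([.077,0,.02])
        Rt=Rg*Ro.from_euler('x',180,degrees=True)*Ro.from_euler('z',180*flip,degrees=True)
        q=robot.inverse_kinematics(list(o+Rg.apply(GT)),list(Rt.as_euler('xyz',degrees=True)))
        if q is not None: print(f,az,el,flip,np.round(q),np.round(o+Rg.apply(GT),3))
E
python3 s3.py
```

```text
barrel tri [0.4976636  0.43740325 0.02336676]
wall [[0.50095227 0.4876681 ]
 [0.39338943 0.48234069]
 [0.60515117 0.49635011]] [[0.50575365 0.4875122 ]]
trayedges c0 [[0.40327546 0.30760525]
 [0.6201394  0.31775967]
 [0.39338943 0.48234069]
 [0.60789574 0.49631666]]
(0.5794, 0.2187) 0 40 0 [ 12.  45.  71.   8. 104. 101.] [0.448 0.219 0.133]
(0.5794, 0.2187) 0 40 1 [ 12.  45.  71.   8. 104. -79.] [0.448 0.219 0.133]
(0.5794, 0.2187) 0 50 0 [ 11.  52.  59.  10. 118. 102.] [0.467 0.219 0.154]
(0.5794, 0.2187) 0 50 1 [ 11.  52.  59.  10. 118. -78.] [0.467 0.219 0.154]
(0.5794, 0.2187) -30 40 0 [  9.  43.  74.  24.  95. 124.] [0.465 0.284 0.133]
(0.5794, 0.2187) -30 40 1 [  9.  43.  74.  24.  95. -56.] [0.465 0.284 0.133]
(0.5794, 0.2187) -30 50 0 [  6.  48.  67.  28. 107. 124.] [0.482 0.275 0.154]
(0.5794, 0.2187) -30 50 1 [  6.  48.  67.  28. 107. -56.] [0.482 0.275 0.154]
(0.5794, 0.2187) 30 40 0 [ 15.  46.  70. -10. 104.  76.] [0.465 0.153 0.133]
(0.5794, 0.2187) 30 40 1 [  15.   46.   70.  -10.  104. -104.] [0.465 0.153 0.133]
(0.5794, 0.2187) 30 50 0 [ 16.  53.  58. -12. 118.  75.] 
[... 5180 characters left out ...]
 35.   96.  -44.   80. -134.] [ 0.429 -0.169  0.154]
(0.4848, -0.0721) -90 40 0 [-25.  30. 103.  38.  72. 135.] [0.485 0.059 0.133]
(0.4848, -0.0721) -90 40 1 [-25.  30. 103.  38.  72. -45.] [0.485 0.059 0.133]
(0.4848, -0.0721) -90 50 0 [-31.  33. 100.  42.  81. 129.] [0.485 0.04  0.154]
(0.4848, -0.0721) -90 50 1 [-31.  33. 100.  42.  81. -51.] [0.485 0.04  0.154]
(0.4848, -0.0721) 90 40 0 [ -9.  28. 106. -53.  53.  27.] [ 0.485 -0.204  0.133]
(0.4848, -0.0721) 90 40 1 [  -9.   28.  106.  -53.   53. -153.] [ 0.485 -0.204  0.133]
(0.4848, -0.0721) 180 50 0 [-24.  21. 125. 126.  22. 127.] [ 0.597 -0.072  0.154]
(0.4848, -0.0721) 180 50 1 [-24.  21. 125. 126.  22. -53.] [ 0.597 -0.072  0.154]
```

Clearance to the wall is about 46 mm from the barrel centre, so I'll grasp with the open tips above the wall. IK is fine with the beam straight ahead (azimuth 0).

```bash
cat > s4.py <<'E'
from h import *
a=np.radians(-3.2); G=np.array([.498,.438])+[.012*np.cos(a),.012*np.sin(a)]+np.array([0,-.003])
O=[180,0,176.8]
robot.goto([*G,.10],O); robot.move_linear([*G,.012],v=.1); print('f',telemetry.get_force(),telemetry.get_tcp_pos())
claw.clamp(70); print('w',telemetry.get_gripper_width(),telemetry.get_finger_force(),telemetry.get_force())
robot.move_linear([*G,.06],v=.08); robot.move_linear([*G,.22]); print(telemetry.get_gripper_width(),telemetry.get_force(),telemetry.get_ft_torque(),telemetry.get_time_s())
c=cap('side','lift'); p=proj(c,[[*G,.22]])[0]; 
x,y=p.astype(int); im=c['img'][max(0,y-70):y+70,max(0,x-90):x+90,::-1]; cv2.imwrite('pics/liftc.png',cv2.resize(im,None,fx=4,fy=4))
E
python3 s4.py
```

```text
f [ 0.05178296 -0.08554418  0.77253328] [0.51045927 0.43468674 0.01283984]
w 0.045227344640190674 73.08392643928528 [-0.1173742   0.25806925  4.68196477]
0.045131394169550886 [ 0.28915287  0.12483267 -2.26850127] [ 0.00204746 -0.00813864 -0.03791167] 6.5833
```

View pics/liftc.png

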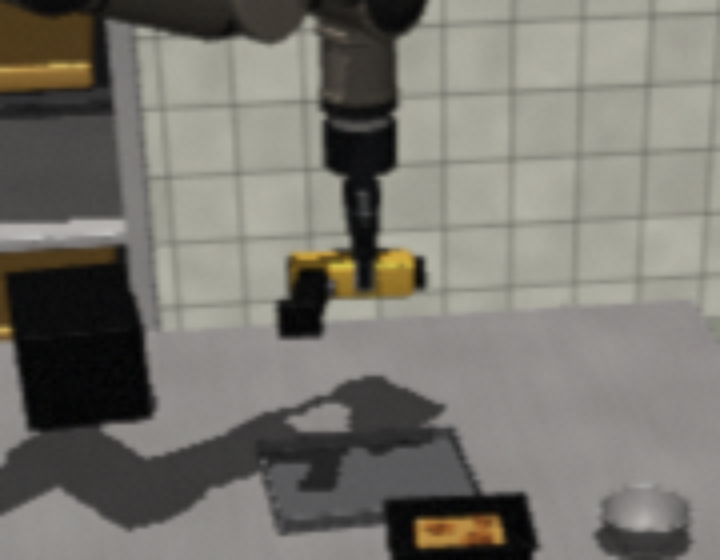

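The gun is held level in the fingers at about (360,275), nose to the right (+x). Now the readings.

```bash
cat >> h.py <<'E'
def foods(c=None):
    c=c or cap('top'); h,s,v=[hsv(c)[...,i].astype(int) for i in range(3)]; r=[]
    for ce,m,a in blobs((h>5)&(h<24)&(s>150)&(v>120),150):
        x,sz,yaw=rect(c,m,.033)
        if abs(sz[0]-86)<5 and abs(sz[1]-66)<5: r.append((*x,yaw))
    return r
F0=np.array([(.5794,.2187),(.5239,.0783),(.4848,-.0721)])
def update(F):
    out=[]
    for f in foods():
        i=np.argmin(np.linalg.norm(F[:,:2]-f[:2],axis=1)); d=np.linalg.norm(F[i,:2]-f[:2])
        if d<.07:
            if d>.006: print('box',i+1,'moved',d,f)
            F[i,:2]=f[:2]; out.append(i+1)
    return out
E
cat > s5.py <<'E'
from h import *
F=F0.copy(); Rg=Ro.from_euler('ZY',[0,45],degrees=True); b=Rg.apply([1,0,0])
OR=list((Rg*Ro.from_euler('ZX',[0,180],degrees=True)*Ro.from_euler('z',180,degrees=True)).as_euler('xyz',degrees=True))
TCP=np.array([.012,0,.008])
def aim(f): return np.r_[f,.033]-.1*b+Rg.apply(TCP-[.077,0,.02])
for i in range(3):
    print('seen',update(F))
    p=aim(F[i]); robot.goto(list(p-b*.08+[0,0,.03]),OR); print('seen',update(F)); p=aim(F[i])
    robot.move_linear(list(p),v=.15); robot.wait(.4)
    if i==1: cap('side','aim')
    robot.wait(1.5)
    t=np.array(telemetry.get_tcp_pos()); R=Ro.from_euler('xyz',telemetry.get_orientation(),degrees=True)
    gx=R.apply([-1,0,0]); lens=t+R.apply([-(.077-.012),0,-(.02-.008)]); d=np.r_[F[i],.033]-lens; l=d@gx
    print(i+1,'ahead',l,'off',np.linalg.norm(d-l*gx),'elev',np.degrees(np.arcsin(-gx[2])),max(np.abs(telemetry.get_dq())))
    robot.move_linear(list(p-b*.08+[0,0,.03]),v=.2); print('seen',update(F))
robot.goto([.51,.20,.30],[180,0,176.8]); print(update(F),F,telemetry.get_time_s(),telemetry.get_gripper_width(),telemetry.get_ft_torque())
np.save('F.npy',F); c=cap('side','after')
E
python3 s5.py; python3 -c "
import cv2;a=cv2.imread('pics/aim.png')[120:320,150:420];cv2.imwrite('pics/aimc.png',cv2.resize(a,None,fx=2.5,fy=2.5))"
```

```text
seen [np.int64(1), np.int64(2), np.int64(3)]
seen [np.int64(2), np.int64(3)]
1 ahead 0.09999024081411638 off 1.9780746798484726e-05 elev 45.00058249624027 0.1161831693364561
seen [np.int64(2), np.int64(3)]
seen [np.int64(2), np.int64(3)]
seen [np.int64(3)]
2 ahead 0.1000053891645496 off 1.1664702671872225e-05 elev 45.001291966400295 0.08890057785942405
seen [np.int64(3)]
seen [np.int64(3)]
seen [np.int64(1)]
3 ahead 0.099998665291846 off 1.2206750085919715e-05 elev 44.9973849547255 0.09579012780968439
seen [np.int64(1)]
[np.int64(2), np.int64(3)] [[ 0.57988763  0.21812144]
 [ 0.52459747  0.07872177]
 [ 0.48528351 -0.0718345 ]] 20.9583 0.04502766449528418 [ 0.05075567 -0.04286825  0.01036474]
```

View pics/aimc.png

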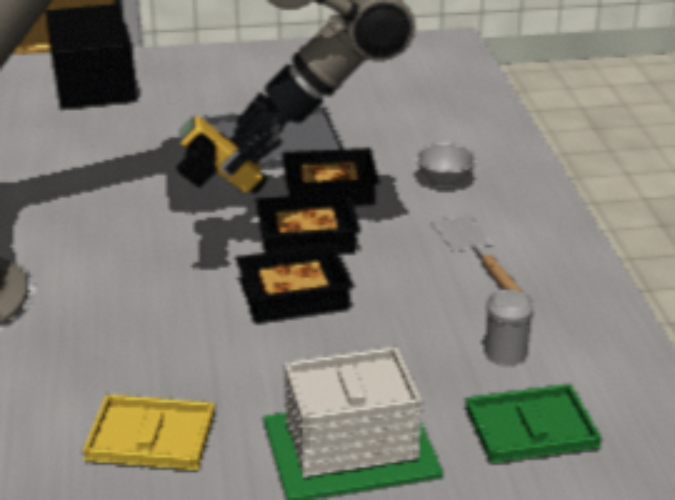

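The gun slants down at box 2 at about (255,185) with no slip in the grip. Next, back to the tray.

```bash
cat > s6.py <<'E'
from h import *
a=np.radians(-3.2); G=np.array([.498,.438])+[.012*np.cos(a),.012*np.sin(a)]+np.array([0,-.003]); O=[180,0,176.8]
robot.goto([*G,.2],O); robot.move_linear([*G,.05]); robot.move_linear([*G,.0125],v=.05); print(telemetry.get_force())
claw.let_go(); robot.wait(.2); print(telemetry.get_force()); robot.move_linear([*G,.12],v=.15)
robot.goto([.55,.43,.28],[180,0,176.5]); c=cap('wrist','gunback')
h,s,v=[hsv(c)[...,i].astype(int) for i in range(3)]
for ce,m,ar in blobs((h>=20)&(h<34)&(s>140)&(v>90),2000): print(ce,ar,rect(c,m,.044))
# lids stack look, two places
F=np.load('F.npy'); print(update(F),F)
for i,(x,y) in enumerate([(.53,-.485),(.50,-.44)]):
    robot.goto([x,y,.28],[180,0,94]); c=cap('wrist',f'lid{i}'); np.savez(f'pics/lid{i}.npz',**c)
    h,s,v=[hsv(c)[...,i].astype(int) for i in range(3)]
    for ce,m,ar in blobs((s<40)&(v>170),3000): print('white',ce,ar,rect(c,m,.108))
    print(telemetry.get_tcp_pos(),c['C'],telemetry.get_time_s())
print(update(F),F)
E
python3 s6.py
```

```text
[-3.04567706 -2.52184556  4.86158838]
[-0.99654707  1.11597781  0.02836909]
[286.21769437 134.06193029] 3730 (array([0.49848285, 0.43477158]), (125.30683135986328, 44.50551223754883), -3.4028549194335938)
[np.int64(1), np.int64(2), np.int64(3)] [[ 0.58027551  0.21873714]
 [ 0.52459674  0.0787459 ]
 [ 0.48517041 -0.07190535]]
white [253.96268318 116.57501133] 6619 (array([ 0.51290009, -0.40362933]), (137.82855224609375, 103.6933822631836), 4.8139190673828125)
white [541.96104231 257.30469556] 3876 (array([ 0.91187152, -0.50336932]), (323.0476379394531, 103.1702880859375), -88.46610748767853)
[ 0.53063024 -0.4843136   0.28004624] [ 0.52579274 -0.41338188  0.42175302] 29.6583
white [300.22328482 164.25280665] 9620 (array([ 0.51316681, -0.40438065]), (138.15814208984375, 102.35579681396484), 4.579905986785889)
[ 0.50042318 -0.43983691  0.28082671] [ 0.49514277 -0.3679937   0.42281361] 30.0417
box 2 moved 0.02847529989169172 (np.float64(0.5188958740234375), np.float64(0.05084709930419922), 1.1151553392410278)
[np.int64(1), np.int64(2)] [[ 0.58000519  0.2181149 ]
 [ 0.51889587  0.0508471 ]
 [ 0.48517041 -0.07190535]]
```

View pics/lid0.png

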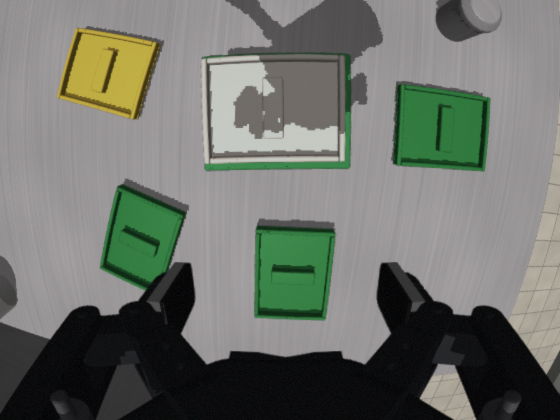

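View pics/gunback.png

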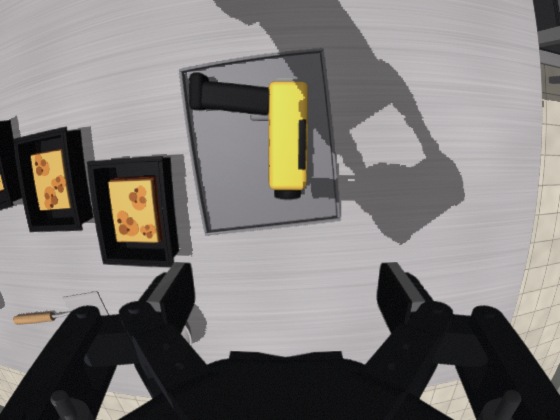

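The gun is back on its side in the tray, barrel at (286,134). The white stack is at (275,110) with the bar grip across the image, and its decoys are ignored. Box 2 has been knocked about 28 mm to the right. I'll measure each box with the wrist camera from the same relative pose I used for the lid.

```bash
cat > s7.py <<'E'
from h import *
F=np.c_[[(.5802,.2187),(.5189,.0508),(.4852,-.0719)],[-3.3,1.1,5.9]]; out=[]
for i in (2,1,0):
    x,y,w=F[i]; d=Ro.from_euler('z',w-4.7,degrees=True).apply([-.0127,-.036,0])
    robot.goto([x+d[0],y+d[1],.205],[180,0,90+w]); robot.wait(.2); c=cap('wrist',f'box{i+1}'); np.savez(f'pics/box{i+1}.npz',**c)
    h,s,v=[hsv(c)[...,k].astype(int) for k in range(3)]
    r=[rect(c,m,.033) for ce,m,a in blobs((h>4)&(h<26)&(s>120)&(v>90),1500)]
    r=[q for q in r if np.hypot(*(q[0]-F[i,:2]))<.03]; print(i+1,r)
    # rim: dark mask outline laid on z=.046
    dm=[(rect(c,m,.046),a) for ce,m,a in blobs((v<70),4000) if 1]
    print([ (q,a) for q,a in dm if np.hypot(*(q[0]-F[i,:2]))<.04])
print(foods(),telemetry.get_time_s())
E
python3 s7.py
```

```text
3 [(array([ 0.48479419, -0.07035986]), (86.45281219482422, 66.62723541259766), 5.673194408416748)]
[]
2 [(array([0.51792645, 0.05421795]), (86.8281021118164, 67.125), -0.7518463134765625)]
[]
1 [(array([0.57950024, 0.22052377]), (86.70111846923828, 66.03477478027344), -2.957489013671875)]
[((array([0.5794682 , 0.22130202]), (146.4154815673828, 112.10501098632812), -3.2193984985351562), np.int32(11975))]
[(np.float64(0.5188944702148437), np.float64(0.05092305374145508), 1.1151020526885986), (np.float64(0.48528350830078126), np.float64(-0.07183450317382813), 6.127449989318848)] 33.5083
```

View pics/box3.png

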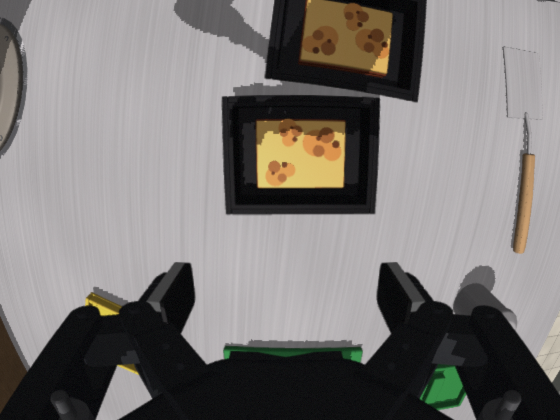

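Box 3 is centred in the view at about (300,153). Box 2's wrist and top measurements disagree slightly, so I'll overlay the model rim on its picture.

```bash
cat > s8.py <<'E'
from h import *
z=np.load('pics/box2.npz'); c={k:z[k] for k in z.files}; im=c['img'][...,::-1].copy()
im=np.clip(im.astype(float)**.7*255**.3,0,255).astype(np.uint8); S=4;im=cv2.resize(im,None,fx=S,fy=S,interpolation=cv2.INTER_CUBIC)
def dr(x,y,w,L,W,zz,col):
    e=np.linspace(-1,1,15); P=np.r_[[(a,-1) for a in e],[(1,a) for a in e],[(-a,1) for a in e],[(-1,-a) for a in e]]*[L/2,W/2]
    P=P@Ro.from_euler('z',w,degrees=True).as_matrix()[:2,:2].T+[x,y]
    cv2.polylines(im,[((proj(c,np.c_[P,np.full(len(P),zz)])+.5)*S-.5).astype(int)],True,col,1)
for (x,y,w),col in [((.5179,.0542,-.75),(0,255,0)),((.5189,.0525,1.1),(0,0,255))]:
    dr(x,y,w,.148,.114,.046,col); dr(x,y,w,.086,.066,.033,col)
u,v=(proj(c,[[.518,.053,.04]])[0]*S).astype(int); cv2.imwrite('pics/box2o.png',im[max(v-300,0):v+300,u-390:u+390])
E
python3 s8.py
```

```text
(no output)
```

View pics/box2o.png

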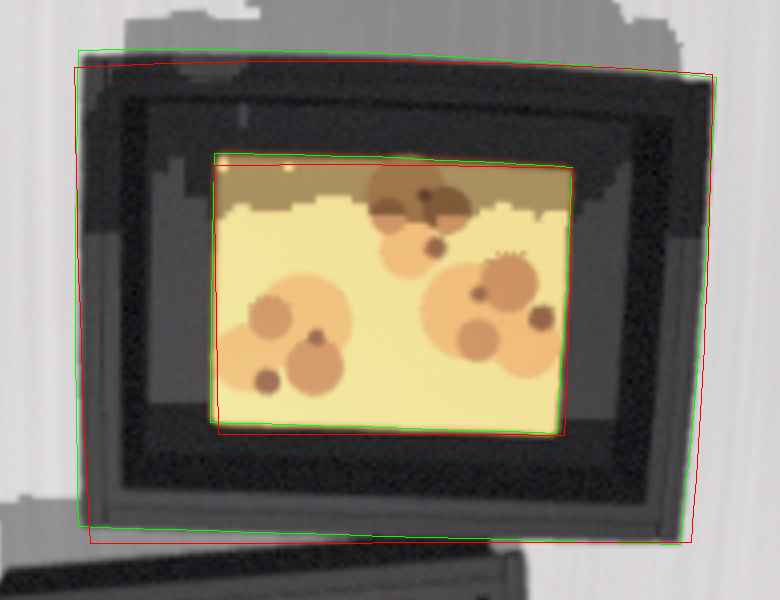

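The green outline (wrist estimate) fits the food and is within 1 mm of the rim, so I'll use it. First lid goes to box 3.

```bash
cat > lid.py <<'E'
from h import *
def look(p,yaw,z,save=None):
    d=Ro.from_euler('z',yaw-4.7,degrees=True).apply([-.0127,-.036,0])
    robot.goto([p[0]+d[0],p[1]+d[1],z+.172],[180,0,90+yaw]); robot.wait(.2); return cap('wrist',save)
def white(c,z,near):
    h,s,v=[hsv(c)[...,k].astype(int) for k in range(3)]
    r=[rect(c,m,z) for ce,m,a in blobs((s<40)&(v>85),3000)]; r2=[q for q in r if np.hypot(*(q[0]-near))<.03 and 130<q[1][0]<145 and 98<q[1][1]<110]
    if not r2: print('white?',r)
    return r2[0] if r2 else None
def press(x,y,zs,fmax):
    for z in zs:
        robot.move_linear([x,y,z],v=.03); f=telemetry.get_force()[2]
        if f>fmax: break
    return z,f,telemetry.get_tcp_pos()[2]
def pick(k,L,yaw):     # k-th lid from top (0..4)
    z=.084-.018*k; O=[180,0,90+yaw]
    robot.goto([*L,z+.08],O); robot.move_linear([*L,z+.011],v=.1); f=telemetry.get_force(); claw.clamp(60)
    print('pick f',f[2],'w',telemetry.get_gripper_width(),telemetry.get_finger_force())
    robot.move_linear([*L,z+.04],v=.05); robot.move_linear([*L,.26],v=.2)
def place(B,yaw):
    O=[180,0,90+yaw]; robot.goto([*B,.2],O); robot.move_linear([*B,.075],v=.15); robot.move_linear([*B,.060],v=.05); robot.wait(.2); print('pre',telemetry.get_force(),telemetry.get_ft_torque())
    r=press(*B,np.arange(.058,.0455,-.001),30); print('press',r,telemetry.get_force(),telemetry.get_gripper_width())
    claw.let_go(); robot.wait(.2); print('rel',telemetry.get_force())
    robot.move_linear([*B,.13],v=.15)
E
cat > s9.py <<'E'
from lid import *
pick(0,[.513,-.404],4.7); B=[.4849,-.0707]; place(B,5.7)
c=look(B,5.7,.064,'b3'); print(white(c,.064,B),foods(),telemetry.get_time_s())
E
python3 s9.py
```

```text
pick f -0.14446679497798093 w 0.018332029464809458 60.02499461174011
pre [ 0.87792374  0.31535173 -0.50679954] [-0.04823    -0.02245106  0.01618511]
press (np.float64(0.047999999999999994), np.float64(35.92355015490748), np.float64(0.05128688985964539)) [-12.24652424   3.14548508  35.92355015] 0.018068943793699048
rel [-0.3614229   0.67231419  0.57695279]
white? [(array([ 0.53678296, -0.11517734]), (972.6785888671875, 602.2025146484375), 0.6000829339027405)]
None [(np.float64(0.58023583984375), np.float64(0.21810202026367187), -3.1921768188476562)] 46.7083
```

View pics/b3.png

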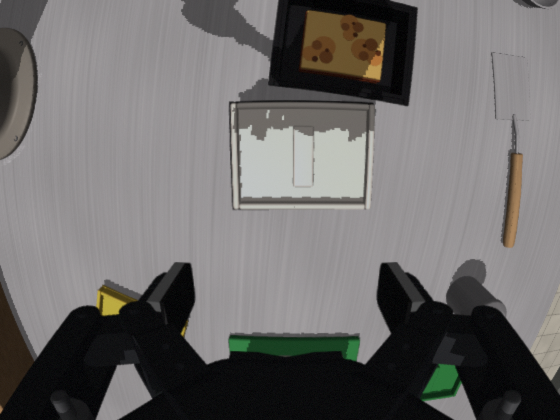

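Lid sits square on box 3 at about (303,155), and the press ended at the expected seated height. Boxes 2 and 1 next, with a fresh look at the stack before each.

```bash
cat > s10.py <<'E'
from lid import *
import sys
def stack(k):
    z=.108-.018*k; c=look([.513,-.404],4.7,z,f'st{k}'); h,s,v=[hsv(c)[...,q].astype(int) for q in range(3)]
    r=[rect(c,m,z) for ce,m,a in blobs((s<40)&(v>170),3000)]; r=[q for q in r if np.hypot(*(q[0]-[.513,-.404]))<.02]; print('stack',r)
    L,y=np.array([.513,-.404]),4.7
    if r and 134<r[0][1][0]<142 and 100<r[0][1][1]<108: L,y=r[0][0],r[0][2]
    return L,y
for k,B,w,i in [(1,[.5181,.0538],-.75,2),(2,[.5797,.2204],-3.0,1)]:
    L,y=stack(k); print('top',foods()); pick(k,L,y); f=[q for q in foods()]; print(f); place(B,w)
    print(telemetry.get_time_s())
c=look([.5797,.2204],-3,.064,'b1')
robot.goto([.30,.40,.35],[180,0,150]); cap('side','end'); cap('top','endt'); print(telemetry.get_time_s())
E
python3 s10.py; python3 -c "
import cv2,numpy as np
a=cv2.imread('pics/end.png')[140:320,200:400];cv2.imwrite('pics/endc.png',cv2.resize(a,None,fx=3.3,fy=3.3,interpolation=2))
a=cv2.imread('pics/endt.png')[150:270,80:420];cv2.imwrite('pics/endtc.png',cv2.resize(a,None,fx=2.3,fy=2.3,interpolation=2))"
```

```text
stack [(array([ 0.5130343 , -0.40376581]), (137.7425079345703, 102.73467254638672), 4.789116382598877)]
top [(np.float64(0.579948486328125), np.float64(0.2181180419921875), -3.1921768188476562), (np.float64(0.5188955078125), np.float64(0.05086606597900391), 1.1151553392410278)]
pick f 0.056568121343042815 w 0.018241948624141406 60.2065372467041
[(np.float64(0.5800051879882813), np.float64(0.21811489868164063), -3.1921768188476562), (np.float64(0.5188955078125), np.float64(0.05086606597900391), 1.1151553392410278)]
pre [ 0.42504224  0.1291096  -0.38040832] [ 0.02409011  0.01579651 -0.03699371]
press (np.float64(0.047999999999999994), np.float64(32.40344282886251), np.float64(0.05130605753236035)) [-9.93803198 -0.15172675 32.40344283] 0.018454584581416203
rel [ 0.11350794  0.12270323 -0.34476739]
59.625
stack [(array([ 0.51294012, -0.40297073]), (137.7815399169922, 102.48448181152344), 4.787136554718018)]
top [(np.float64(0.5798876342773438), np.float64(0.21812144470214845), -3.1921768188476562)]
pick f 0.16053655556994184 w 0.018369167775277695 60.32578110694885
[(np.float64(0.5798876342773438), np.float64(0.21812144470214845), -3.1921768188476562)]
pre [-0.10162615 -1.02701957 -0.7457494 ] [0.00242653 0.03326608 0.00083033]
press (np.float64(0.04599999999999999), np.float64(35.252399018112186), np.float64(0.05129509941291906)) [-13.11159385  -4.20888529  35.25239902] 0.01819931931201911
rel [ 0.65336504  0.24628729 -0.20996331]
74.275
76.4917
```

View pics/endc.png

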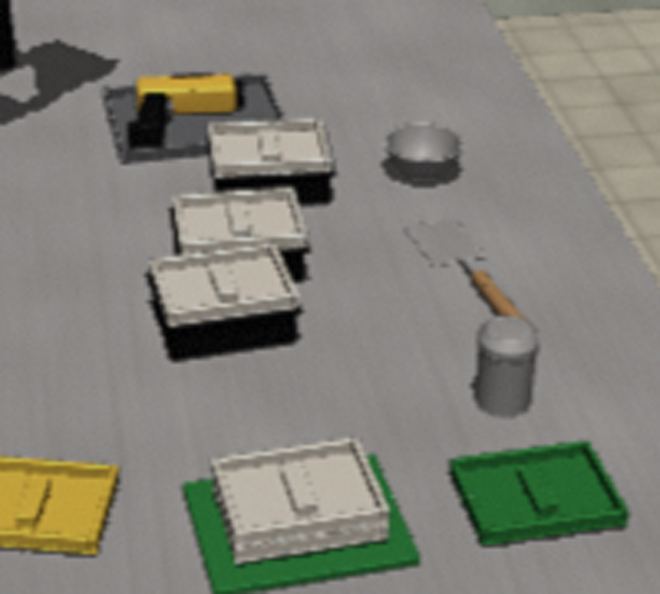

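View pics/endtc.png

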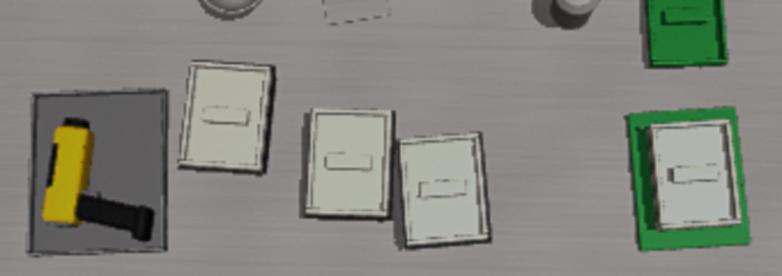

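All three boxes look lidded square, with two spare lids on the stack and the gun in its tray. There's time left, so I'll press each bar with shut fingers to confirm the seated height.

```bash
cat > s11.py <<'E'
from lid import *
claw.clamp(20)
for B,w in [([.5797,.2204],-3.0),([.5181,.0538],-.75),([.4849,-.0707],5.7)]:
    robot.goto([*B,.12],[180,0,90+w]); robot.move_linear([*B,.070],v=.15)
    print(press(*B,np.arange(.068,.0555,-.001),35)); robot.move_linear([*B,.12],v=.2)
robot.goto([.30,.40,.35],[180,0,150]); c=cap('top','fin'); s=cap('side','fins')
for q,n in ((c,'top'),(s,'side')):
    a=cv2.imread('pics/end%s.png'%('t' if n=='top' else ''))[:,:,::-1].astype(int); d=np.abs(a-q['img']).max(2)>40; print(n,d[150:270,150:300].sum() if n=='top' else d[170:250,240:310].sum())
print(telemetry.get_time_s())
E
python3 s11.py
```

```text
(np.float64(0.057999999999999996), np.float64(37.686443501153335), np.float64(0.0638751396117356))
(np.float64(0.06), np.float64(36.98758407625704), np.float64(0.06389738539782477))
(np.float64(0.06), np.float64(40.170989955832354), np.float64(0.06385496467843182))
top 0
side 0
92.2417
```

Each bar stopped the fingers at 63.9 mm, against 64 mm expected when fully seated, and nothing in the scene changed.

```bash
python3 -c "
from workcell import robot
print(robot.finish_job())"
```

```text
the job is handed in; nothing more can be done
None
```

Job handed in after about 92 s: three boxes were present, all aimed at and held in left-to-right order, the thermometer is back on its side in its tray, every box is lidded and pressed home (bars at 63.9 mm against 64 mm expected), and two spare lids remain on the stack.

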